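# Spoke the trolley wheel round until its valve is at the top

## Robot

A 6-joint arm with a two-finger parallel gripper is mounted at the origin on the work surface. World frame = base frame: x ahead of the robot, y to its left, z up, the work surface at z = 0. Lengths are in mm, angles in rad, forces in N, time in s.
With the tool pointing down it reaches from about 275 to 1000 mm from the base axis. Payload 8.4 kg.
Tool frame: the origin (TCP) lies at the centre of the arm's flange, where the gripper is bolted on; the fingertips stand 173 mm ahead of it and the grasp point (between the pads) lies 155 mm ahead of it (tcp_to_tips is the distance from the TCP to the fingertips, in mm); z points along the fingers, x is the direction in which the jaws open and shut, and the axes are right-handed (so a half turn about z gives the same grasp; the last joint's range is limited). The gripper opens to 85 mm and grips with 20 to 120 N. Pads are 22 mm wide; open, the fingers measure 114 mm over their backs; the gripper's body (76 mm by 85 mm) begins 54 mm behind the grasp point. The pads swing forward as they close: fully open they stand 13 mm farther back than shut.
Start: joints at [1.286, 0.353, 1.633, -0, 1.155, -0.002], TCP at [174.402, 600.178, 404.681] pointing down, gripper open.
Joint ranges: [-2.63, 2.63], [-0.92, 2.1], [0.06, 2.66], [-1.3, 4.44], [0, 2.69], [-3.02, 3.02]. Speed limits (rad/s): [2.22, 2.22, 2.79, 3.14, 3.14, 3.14].

## Interface

Orientations are given as [roll, pitch, yaw] about the fixed x, y, z axes, in that order (R = Rz(yaw) Ry(pitch) Rx(roll)).
In Python, from rig import sense, grab_frame, camera_info, sign_off, tcp_to_tips gives the robot as it stands.
- The arm moves only by the shell command python3 -m creep 'ROWS' [FORCE]. ROWS is text: rows parted by semicolons, each of 5 numbers parted by spaces: the opening in per cent of the stroke, from 0 (shut) to 100 (fully open), then the shift along the tool's x, y, z in cm, then the turn about the tool's z in degrees. In form: fingers tx ty tz roll; .... A call has 1 to 20 rows; each row is the pose to reach, as a shift and turn from the pose measured when the call began, along the tool's axes at that moment; what a row does not reach only later rows make up. A row lasts 1/10 s, in which the tool goes at most 50 mm and 8.59 degrees, less where a joint would pass 70% of its speed; a pose out of reach is approached as far as the arm can. A call with a gripper value outside its range is refused whole. The fingers move at their own pace and stop on an object; FORCE is the grip in N (left out, the last holds). Time passes only in rows, so rows that repeat a pose let the fingers close. It gives the time, the measured TCP pose, the force and the opening at its end, in the units of the state.
- sense(): the state, without advancing time (a new reading comes with each control period).
- grab_frame(name): name is "side" or "top"; returns (picture, depth): 384x512x3 uint8, blue, green, red; 384x512 float32, mm along the optical axis (not along the pixel's ray), 0 where there is no reading.
- camera_info(name): a dict with "vertical_fov" (degrees; the focal length in pixels is half the picture's height over the tangent of half this angle, whatever the lens; pixels are square), "cx", "cy" (the principal point, pixels), "world_to_cam" (4x4, takes a point from world to camera coordinates). Camera axes: x right, y down, z forward; pixel columns grow to the right and rows downward; lengths in mm; the calibration is good to about 2 mm. A picture is of the moment at which its call begins. camera_info takes no time and is no camera call.
- sign_off(): hands the job in, once; it reports no verdict.
The state is a dict: "clock": time; "qpos": joint angles; "qvel": joint speeds; "joint_efforts": joint torques, N m; "eef_pos": TCP position; "tcp_rot": TCP orientation; "contact_force": force on the tool from outside, world axes, zero at the start; "wrist_torque": the same for the moment, N m; "opening": opening from 0.0 (shut) to 1.0 (fully open).
Only numpy, scipy, OpenCV 4.12 (cv2) and the standard library are available. Lean on these libraries where they do the work, as an engineer would, in place of code of your own. Each camera call takes 0.05 s, during which the arm holds its last target.

## Task

The soft tyre of the camera trolley's wheel is about to be pumped up on its stand. Ease the wheel round by pushing its spokes with your fingertips, one spoke after another, until the valve stem stands straight up above the hub, and leave it at rest there. Push only the spokes, keep off the soft tyre and the valve, do not let the wheel whirl, and leave the stand and the camera gear round it where they are.

Things in the scene. Friction and masses are not known exactly. Their poses are not given: they have to be found in the camera images.
- stand: Free-standing 4 kg wheel stand. Origin: centre under its steel foot (250 x 200 x 10 mm), z up, -x towards the robot. Behind the wheel two 12 mm tubes (x +20 mm, 110 mm apart at the foot, leaning together) and a 36 mm wide block at z 165-185 mm hold a stub axle along x at y 0, z 175 mm. The wheel's middle plane is at x -30 mm; nothing of the stand is in front of the wheel above the foot.
- wheel (a joint): Turn of the wheel, rad. 0 or a whole number of turns: valve straight up above the hub. Grows clockwise as seen from the robot: at 1.57 the valve is at the stand's -y side (robot's right), at 3.14 straight down. Turns without end both ways on a dragging bearing (0.1 N m, about 1.6 N at mid spoke): it stays where it is left and hardly coasts.
- hub (a point): Centre of the wheel's front face on the axle, 29.5 mm from the wheel's middle plane towards the robot. It turns with the wheel: its x axis runs along the axle away from the robot, its z axis points from the hub at the valve.
- spokes: Five grey spokes at 36, 108, 180, 252, 324 degrees clockwise from the valve, from the hub (radius 21 mm) to the rim (inside radius 92 mm); each 14 mm wide, 18 mm deep. Front faces are 26 mm (hub end) to 22 mm (rim end) in front of the wheel's middle plane. The gaps are open right through, about 60 mm wide at radius 65 mm. Origin: wheel centre; x along the axle away from the robot, z at the valve.
- tyre: Black rubber tyre, outside radius 150 mm, 38 mm thick (19 mm to either side of the wheel's middle plane), the rim under it is 33 mm wide. Origin and axes as spokes.
- valve: Valve stem, brass with rubber foot and black cap, 10 mm thick, in the wheel's middle plane: it stands on the inside of the rim and reaches from 92 mm radius in to 57 mm radius, midway between two spokes. Origin (at the wheel's centre) and axes as spokes.
- valve_end (a point): The capped free end of the valve stem, 57 mm from the axle, in the wheel's middle plane.
- lens: Bystander: black prime lens standing upright, 69 mm diameter, 74 mm high; origin under its centre.
- battery_grip: Bystander: black battery grip lying flat, 138 x 54 x 36 mm (up to 43 mm at its screw), long along its x; origin under its centre.
- tripod_plate: Bystander: aluminium tripod plate, 66 x 40 x 10 mm, with a screw up to 20 mm; origin under its centre.
- rear_cap: Bystander: round black rear lens cap, 62 mm diameter, 16 mm high; origin under its centre.

How it is judged (in metres and radians):
On the way, in this order (a step that is already met when the one before it is completed fails the run):
1. the fingers push on a spoke (contact force between the fingers and spokes above 0.2 N and angle between spokes's own z axis and vertical above 0.12 rad), for 0.02 s.
2. the wheel has been turned part of the way and the fingers are drawn out in front of it, off the spokes, to reach for the next one (contact force between the fingers and spokes below 0.05 N and x of the grasp point in the frame of spokes below -0.042 m and distance of valve_end from where it was at the start of the episode above 0.02 m and angle between spokes's own z axis and vertical above 0.12 rad), for 0.1 s.
3. the fingers push on a spoke again (contact force between the fingers and spokes above 0.2 N), for 0.02 s.
At the end, for the whole second after the job is handed in: The valve is above the hub within 0.12 rad (7 degrees) of straight up and the wheel is at rest; the stand stands level within 20 mm of where it was, and lens, battery grip, tripod plate and lens cap are within 15 mm of where they were (angle between spokes's own z axis and vertical below 0.12 rad and z of valve_end in the frame of stand above 0.225 m and velocity of joint wheel between -0.05 and 0.05 rad/s and distance of stand from where it was at the start of the episode below 0.02 m and angle between stand's own z axis and vertical below 0.03 rad and distance of each of lens, battery_grip, tripod_plate, rear_cap from where it was at the start of the episode below 0.015 m and angle between lens's own z axis and vertical below 0.1 rad); the robot touches nothing.
It fails at once if the soft tyre or the valve stem is pushed (over 2 N) (contact force between any of the fingers, the arm and tyre above 2 N or contact force between any of the fingers, the arm and valve above 2 N).
It fails at once if the wheel whirls (over 4 rad/s) (velocity of joint wheel above 4 rad/s or velocity of joint wheel below -4 rad/s).
It fails at once if the stand is shoved 20 mm, lifted or tipped (distance of stand from where it was at the start of the episode above 0.02 m or height (world z) of stand above 0.006 m or angle between stand's own z axis and vertical above 0.06 rad).
It fails at once if lens, battery grip, tripod plate or lens cap is disturbed, lifted or carried off (distance of any of lens, battery_grip, tripod_plate, rear_cap from where it was at the start of the episode above 0.015 m or angle between lens's own z axis and vertical above 0.3 rad).
It also fails if it takes over 54 s, if anything falls off the work surface, if the arm or the gripper's body presses on something with over 40 N, if the wrist force passes 120 N, or if a joint passes its speed limit or range.

## Working session

There is one attempt and no reset: what is moved stays moved. The work goes in short steps, Python scripts to look and compute and a shell command to move; the robot and the scene stay as the last step left them, time stands still between calls to the robot, and variables do not carry over. Pictures are saved under pics/ and viewed, and the job is handed in when it is done.

```bash
ls; mkdir -p pics
python3 - <<'E'
from rig import *
import cv2
print(sense()); print(tcp_to_tips)
for n in("side","top"):
    p,d=grab_frame(n); cv2.imwrite(f"pics/{n}0.png",p); import numpy as np; np.save(f"/tmp/{n}0.npy",d)
    print(n,camera_info(n))
E
```

```text
pics
{'clock': 0.0, 'qpos': array([ 1.28558068e+00,  3.53636214e-01,  1.63416570e+00,  2.22811722e-05,
        1.15517328e+00, -2.40592454e-03]), 'qvel': array([-5.99009082e-04, -1.52880325e-03,  1.72251590e-04,  9.40133707e-04,
       -2.34580722e-04, -1.84120676e-05]), 'joint_efforts': array([ 2.99555948e-03, -6.05249190e+01, -3.42074597e+01,  1.85572048e-04,
        9.13068478e-03, -6.69919544e-06]), 'eef_pos': array([174.34048698, 599.93646027, 403.95545438]), 'tcp_rot': array([-3.14156896e+00,  1.38248456e-03,  1.28797761e+00]), 'contact_force': array([0.32853114, 0.17313314, 0.233553  ]), 'wrist_torque': array([-0.06251   ,  0.00972234,  0.00061879]), 'opening': 1.002261914472048}
173.4
side {'vertical_fov': 56.1748574479047, 'cx': 261.6211138383729, 'cy': 196.36526007660729, 'world_to_cam': array([[-9.51757015e-01,  3.06757286e-01,  7.65193473e-03,
         5.92865895e+02],
       [ 2.73682920e-01,  8.59888268e-01, -4.30917423e-01,
        -1.19635884e+02],
       [-1.38766868e-01, -4.08034476e-01, -9.02358921e-01,
         1.07976212e+03],
       [ 0.00000000e+00,  0.00000000e+00,  0.00000000e+00,
         1.00000000e+00]])}
top {'vertical_fov': 57.243040250279385, 'cx': 253.3840366319372, 'cy': 190.71270430833766, 'world_to_cam': array([[ 2.21189891e-02, -9.99755270e-01, -3.87622465e-04,
         1.15932902e+00],
       [-9.93480995e-01, -2.19368016e-02, -1.11867285e-01,
         6.29358726e+02],
       [ 1.11831404e-01,  2.85948680e-03, -9.93723080e-01,
         9.50169580e+02],
       [ 0.00000000e+00,  0.00000000e+00,  0.00000000e+00,
         1.00000000e+00]])}
```

View pics/side0.png

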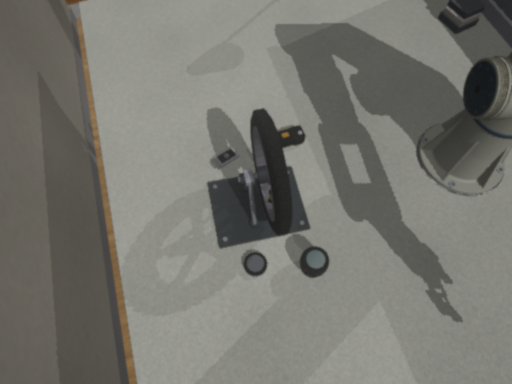

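View pics/top0.png

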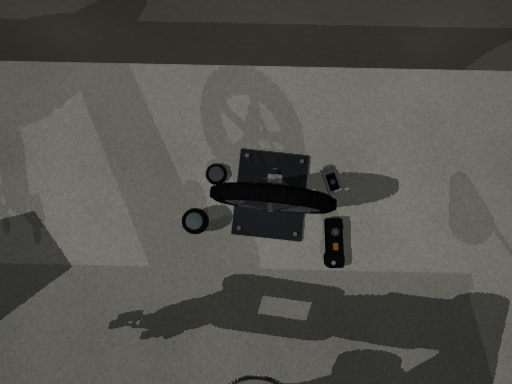

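```bash
cat > h.py <<'E'
import numpy as np, cv2
from rig import camera_info
def cam(n):
    i=camera_info(n); f=192/np.tan(np.radians(i["vertical_fov"]/2)); return i,f
def proj(n,P):
    i,f=cam(n); P=np.atleast_2d(P); M=i["world_to_cam"]; c=P@M[:3,:3].T+M[:3,3]
    return np.c_[f*c[:,0]/c[:,2]+i["cx"], f*c[:,1]/c[:,2]+i["cy"]]
def ray(n,u,v):
    i,f=cam(n); M=i["world_to_cam"]; R=M[:3,:3]; o=-R.T@M[:3,3]
    return o,R.T@np.array([(u-i["cx"])/f,(v-i["cy"])/f,1])
def atz(n,u,v,z):
    o,d=ray(n,u,v); return o+d*(z-o[2])/d[2]
def dep(n,u,v,D):
    o,d=ray(n,u,v); return o+d*D
def cloud(n,D):
    i,f=cam(n); v,u=np.mgrid[0:384,0:512]; M=i["world_to_cam"]; R=M[:3,:3]; o=-R.T@M[:3,3]
    d=np.stack([(u-i["cx"])/f,(v-i["cy"])/f,np.ones_like(u,float)],-1)*D[...,None]
    return d@R+o
E
python3 - <<'E'
from h import *
for n in("side","top"): print(n,ray(n,256,192))
Dt=np.load('/tmp/top0.npy');Ds=np.load('/tmp/side0.npy')
for n,D in(("top",Dt),("side",Ds)):
    p=cv2.imread(f"pics/{n}0.png")
    if n=="top": x0,y0,x1,y1=175,135,375,285
    else: x0,y0,x1,y1=190,90,350,290
    c=cv2.resize(p[y0:y1,x0:x1],None,fx=4 if n=="top" else 3,fy=4 if n=="top" else 3,interpolation=cv2.INTER_CUBIC)
    c=np.clip(c.astype(float)*1.8,0,255).astype('uint8')
    cv2.imwrite(f"pics/{n}0c.png",c)
E
```

```text
side (array([746.84177952, 361.58773014, 918.24322092]), array([-0.12721729, -0.42326057, -0.89725001]))
top (array([ 518.97149164,   12.24816542, 1014.61054314]), array([ 0.10836094, -0.00465408, -0.99413526]))
```

View pics/side0c.png

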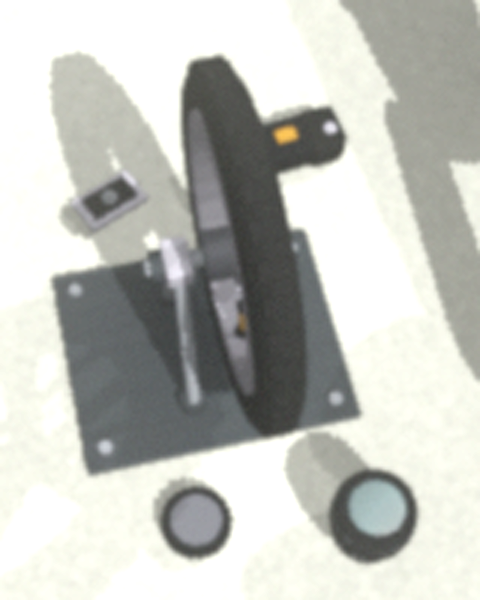

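View pics/top0c.png

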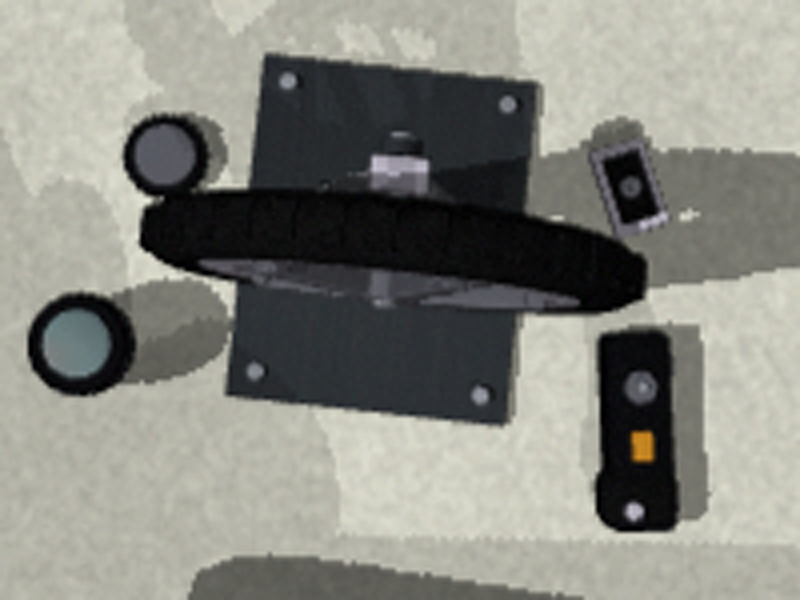

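Run:
```python
from h import *
C=[atz("top",175+u/4,135+v/4,10) for u,v in [(265,53),(541,82),(509,425),(227,396)]]
C=np.array(C);print(C.round(1)); print(C.mean(0)); print(np.linalg.norm(C-np.roll(C,-1,0),axis=1))
ex=(C[0]+C[1]-C[2]-C[3]);print("yaw",np.arctan2(ex[1],ex[0]), np.arctan2(*( (C[0]+C[3]-C[1]-C[2])[[1,0]]))-np.pi/2)
S=np.array([atz("side",190+u/3,90+v/3,10) for u,v in [(53,277),(305,231),(360,413),(90,474)]])
print(S.round(1),S.mean(0)); print(np.linalg.norm(S-np.roll(S,-1,0),axis=1))
yaw=np.arctan2(ex[1],ex[0])
O=(C.mean(0)+S.mean(0))/2;O[2]=0
ex=np.array([np.cos(yaw),np.sin(yaw),0]);ey=np.array([-ex[1],ex[0],0]);ez=np.array([0,0,1])
o,d=ray("side",190+241/3,90+318/3)
# intersect wheel plane
W=O-30*ex+175*ez
t=((W-o)@ex)/(d@ex);P=o+t*d-W;print("valve y,z",P@ey,P[2],np.hypot(P@ey,P[2]),"theta cw",np.degrees(np.arctan2(-(P@ey),P[2])))
# check axis features + tyre fit by reprojection
for n in("top","side"):
    p=cv2.imread(f"pics/{n}0.png"); p=np.clip(p*1.8,0,255).astype('uint8')
    x0,y0,x1,y1=(175,135,375,285) if n=="top" else (190,90,350,290); k=4 if n=="top" else 3
    c=cv2.resize(p[y0:y1,x0:x1],None,fx=k,fy=k,interpolation=cv2.INTER_CUBIC)
    a=np.linspace(0,2*np.pi,100)
    for r,dx,col in((150,0,(0,0,255)),(92,16.5,(0,255,0)),(92,-16.5,(255,0,0))):
        q=proj(n,[W+dx*ex+r*(np.cos(b)*ez+np.sin(b)*ey) for b in a])
        cv2.polylines(c,[np.int32((q-[x0,y0])*k)],True,col,1)
    cv2.imwrite(f"pics/{n}0o.png",c)
```

```text
[[ 755.7   53.2   10. ]
 [ 738.6 -147.8   10. ]
 [ 491.3 -126.2   10. ]
 [ 507.2   73.7   10. ]]
[623.21936599 -36.75715545  10.        ]
[201.74360744 248.24733034 200.51698551 249.28739351]
yaw -0.08470479684124889 -0.08212377234308232
[[ 740.  -137.8   10. ]
 [ 494.7 -112.8   10. ]
 [ 511.8   79.1   10. ]
 [ 756.8   60.3   10. ]] [625.82430672 -27.79209675  10.        ]
[246.56864888 192.68096543 245.73809917 198.88221231]
valve y,z 18.194058956091503 -94.96678173538533 96.69391611923704 theta cw -169.15449720414455
```

View pics/side0o.png

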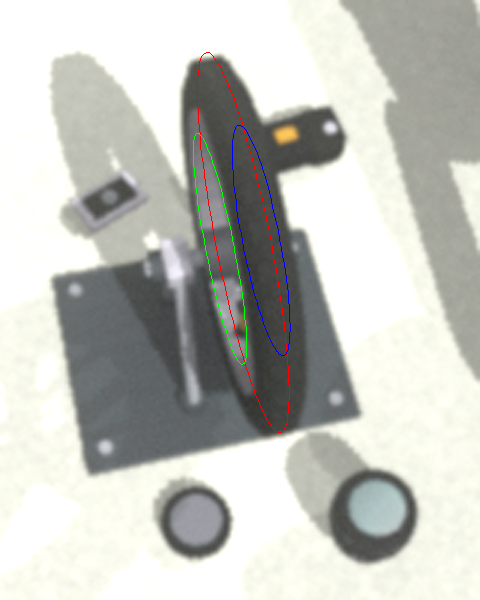

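View pics/top0o.png

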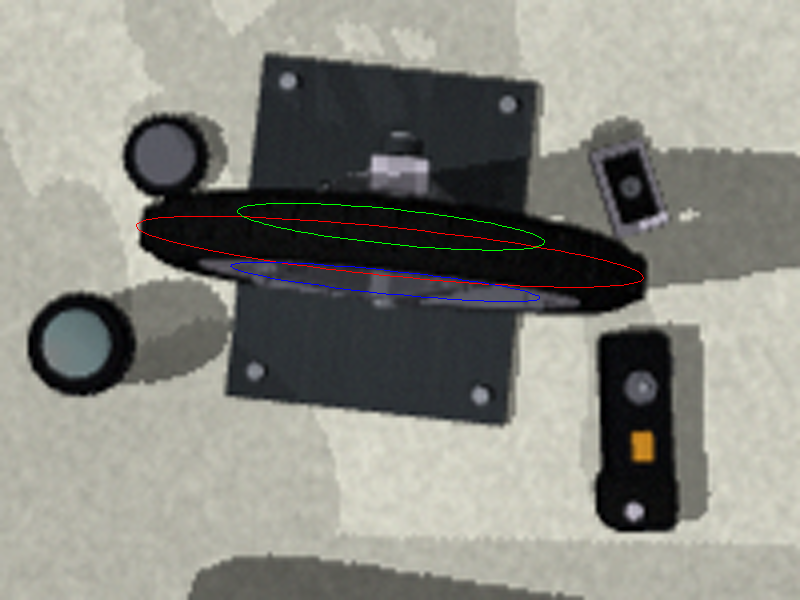

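Run:
```python
from h import *
for n in("top","side"):
    D=np.load(f'/tmp/{n}0.npy'); C=cloud(n,D); p=cv2.imread(f"pics/{n}0.png")
    ok=D>0; X=C[ok]
    m=(abs(X[:,0]-623)<250)&(abs(X[:,1]+30)<300)
    fl=X[m&(X[:,2]<5)]; print(n,"floor z",np.median(fl[:,2]),fl[:,2].std())
    ft=X[m&(X[:,2]>7)&(X[:,2]<13)&(abs(X[:,0]-625)<135)&(abs(X[:,1]+32)<115)]; print("foot n",len(ft),np.median(ft[:,2]), ft[:,:2].min(0),ft[:,:2].max(0))
    r=cv2.minAreaRect(ft[:,:2].astype('float32')); print(r)
    w=X[m&(X[:,2]>60)&(X[:,2]<340)&(abs(X[:,0]-600)<200)]
    print("wheel",len(w),w.min(0),w.max(0)); wt=w[w[:,2]>300]; print("top of wheel y mean",wt[:,:2].mean(0))
    r=cv2.minAreaRect(w[w[:,2]>100][:,:2].astype('float32')); print(r)
```

```text
top floor z -0.49145675482066054 1.8420384306847775
foot n 3438 9.668503097307052 [ 494.19998417 -141.64619707] [755.92493978  76.10222669]
((624.6161499023438, -33.47845458984375), (199.7755584716797, 249.34677124023438), 85.12828063964844)
wheel 3713 [ 508.26975222 -178.32514313   60.08337835] [669.06041417 205.12273905 326.86774826]
top of wheel y mean [593.77276791 -30.44945375]
((617.1987915039062, -30.800445556640625), (295.4936828613281, 103.79820251464844), 89.71672058105469)
side floor z 0.009299844238739752 1.6630958954627126
foot n 3448 10.016455439639685 [ 495.74970654 -138.27583451] [759.02163919  80.39949594]
((627.1544799804688, -29.272605895996094), (200.9552001953125, 250.0480194091797), 84.82572937011719)
wheel 4370 [ 511.40462382 -163.52340231   60.1263703 ] [672.1734447  210.7479077  326.30257257]
top of wheel y mean [600.35308666 -16.21914936]
((625.8181762695312, -22.69775390625), (285.5926208496094, 93.79551696777344), 85.28118133544922)
```

```bash
cat >> h.py <<'E'
YAW=-0.087
O=np.array([626.,-31.3,0]); EX=np.array([np.cos(YAW),np.sin(YAW),0]);EY=np.array([-EX[1],EX[0],0]);EZ=np.array([0,0,1.])
W=O-30*EX+175*EZ
def towheel(X):
    d=X-W; return np.stack([d@EX,d@EY,d@EZ],-1)
E
python3 - <<'E'
from h import *
D=np.load('/tmp/side0.npy'); p=cv2.imread("pics/side0.png"); c=towheel(cloud("side",D))
for v in range(170,222,2):
    row=[]
    for u in range(256,280,2):
        x,y,z=c[v,u]; row.append(f"{x:4.0f},{y:4.0f},{z:4.0f}" if D[v,u]>0 else "--")
    print(v," ".join(row))
x0,y0,x1,y1=235,100,305,240
cv2.imwrite("pics/s0cc.png",cv2.resize(np.clip(p[y0:y1,x0:x1]*2.5,0,255).astype('uint8'),None,fx=4.2,fy=4.2,interpolation=cv2.INTER_CUBIC))
p=cv2.imread("pics/top0.png")
x0,y0,x1,y1=205,175,345,225
cv2.imwrite("pics/t0cc.png",cv2.resize(np.clip(p[y0:y1,x0:x1]*2.5,0,255).astype('uint8'),None,fx=5.7,fy=5.7,interpolation=cv2.INTER_CUBIC))
x0,y0,x1,y1=190,60,320,200
cv2.imwrite("pics/t0sh.png",cv2.resize(np.clip(p[y0:y1,x0:x1]*2.,0,255).astype('uint8'),None,fx=4,fy=4,interpolation=cv2.INTER_CUBIC))
E
```

```text
170   30,  -9,   8   27,  -3,  17   23,   2,  23   18,   1,  20   14,   2,  21    9,   4,  22   20,  58, 118   17,  62, 124   13,  64, 126   10,  69, 133    7,  69, 133    2,  69, 130
172   30, -10,  -4   28,   3,  19   24,   4,  19   19,   5,  18   14,   6,  19   10,   8,  20   17,  50,  96   17,  66, 122   14,  68, 125   10,  69, 126    7,  71, 127    3,  71, 127
174   33,   2,   9   29,   7,  17   25,  10,  19   20,  10,  17   16,  11,  18   11,  12,  18   17,  51,  88   18,  68, 118   15,  71, 122   11,  72, 123    8,  75, 127    4,  75, 126
176   34,   7,   8   30,  11,  14   26,  14,  18   21,  15,  17   17,  15,  16   12,  15,  14   17,  52,  81   18,  70, 114   15,  74, 121   12,  76, 122    8,  78, 124    5,  79, 125
178   34,   8,  -0   30,  11,   5   27,  18,  16   22,  17,  12   17,  16,   9   12,  18,  10    8,  18,   8 --   16,  77, 118   12,  79, 119   10,  84, 127    6,  83, 124
180   17, -74,-166   30,  12,  -4   27,  19,   8   22,  20,   9   17,  20,   5   13,  21,   7    8,  21,   4   19,  76, 108   16,  79, 114   13,  83, 119   10,  86, 123    6,  86, 121
182   18
[... 2971 characters left out ...]
 29,  31,-167   24,  33,-166   18,  34,-166   19,  57,-112   17,  69, -84   17,  86, -46   17, 101, -10   20, 122,  39   17, 128,  53   14, 130,  57
216   41,  35,-166   35,  35,-168   31,  38,-163   25,  38,-167   20,  40,-165   20,  59,-119   17,  70, -95   18,  88, -52   18, 103, -17   19, 122,  29   18, 130,  48   15, 133,  53
218   42,  41,-165   37,  42,-165   32,  43,-166   26,  45,-165   21,  46,-164   16,  47,-164   18,  73,-101   17,  88, -65   17, 102, -30   16, 114,  -2   18, 132,  40   15, 135,  46
220   44,  51,-154   38,  48,-165   33,  48,-167   28,  50,-166   22,  51,-167   17,  53,-164   20,  80, -96   17,  87, -80   17, 105, -37   15, 113, -18   18, 133,  32   15, 137,  41
```

View pics/s0cc.png

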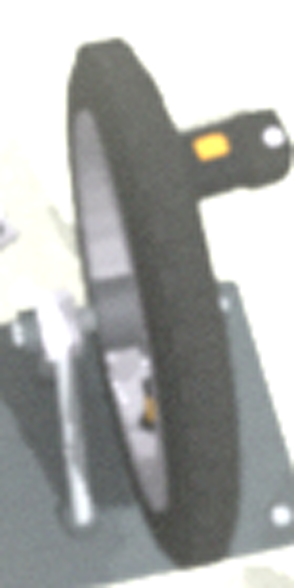

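View pics/t0cc.png

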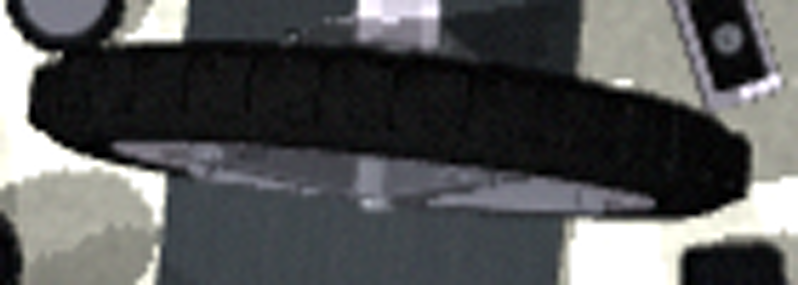

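View pics/t0sh.png

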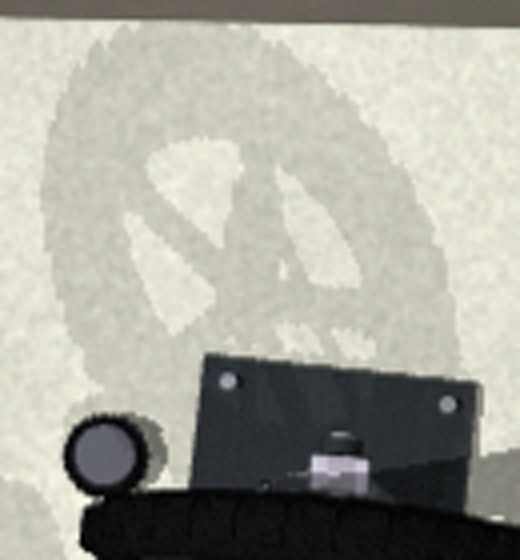

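```bash
python3 -m creep '100 -3 2 0 5; 100 -7 5 0 10; 100 -11 8 0 15; 100 -15 11 0 21; 100 -19 14.5 0 27; 100 -23 17.5 0 33; 100 -27 20.5 0 39; 100 -31 23.5 0 45; 100 -35 27 0 51; 100 -39 30 0 57; 100 -43 33 0 63; 100 -47 36 0 69; 100 -50 38.5 0 75; 100 -52 40 0 78; 100 -53.3 41 0 78.8; 100 -53.3 41 0 78.8; 100 -53.3 41 0 78.8'
python3 - <<'E'
from rig import *
from h import *
s=sense(); print(s)
for n in("side","top"):
    p,d=grab_frame(n); cv2.imwrite(f"pics/{n}1.png",p); np.save(f"/tmp/{n}1.npy",d)
    X=cloud(n,d)[d>0]; t=np.array(s["eef_pos"]); y=s["tcp_rot"][2]; R=np.array([[np.cos(y),np.sin(y)],[np.sin(y),-np.cos(y)]])
    q=np.c_[(X[:,:2]-t[:2])@R, t[2]-X[:,2]]
    m=(abs(q[:,0])<75)&(abs(q[:,1])<60)&(q[:,2]>0)&(q[:,2]<185); q=q[m]
    print(n,len(q))
    for z in range(0,185,8):
        k=q[(q[:,2]>=z)&(q[:,2]<z+8)]
        if len(k): print(z,len(k),k[:,:2].min(0).round(),k[:,:2].max(0).round())
E
```

```text
clock: 1.8
eef_pos: [419.0, -26.2, 404.4]
tcp_rot: [3.141, 0.001, -0.088]
contact_force: [-0.3, 0.4, -1.2]
opening: 1.001
{'clock': 1.8, 'qpos': array([-6.56312451e-02,  2.50285426e-02,  2.04546352e+00, -1.06809081e-03,
        1.07223760e+00,  2.28654262e-02]), 'qvel': array([ 0.02359649, -0.00764539,  0.00804541,  0.00200998,  0.00209502,
        0.00020362]), 'joint_efforts': array([ -1.07679784, -33.98507237, -32.87494183,  -0.09359853,
        -0.06389968,  -0.04651977]), 'eef_pos': array([419.03917795, -26.1975415 , 404.42709914]), 'tcp_rot': array([ 3.14062940e+00,  1.11552036e-03, -8.79859568e-02]), 'contact_force': array([-0.28461617,  0.44330903, -1.1794239 ]), 'wrist_torque': array([-0.00072018,  0.01526291, -0.00982968]), 'opening': 1.000673970288027}
side 1980
0 187 [-24. -40.] [37. 14.]
8 129 [-22. -39.] [38. 15.]
16 111 [-28. -40.] [38. 16.]
24 111 [-25. -40.] [38. 10.]
32 106 [-24. -40.] [38. 14.]
40 52 [-18. -39.] [38. 11.]
48 53 [-64. -14.] [67. 10.]
56 224 [-67. -16.] [69. 11.]
64 150 [-69. -22.] [70.  9.]
72 120 [-69. -22.] [71. 10.]
80 106 [-70. -20.] [72. 11.]
88 147 [-71. -20.] [73. 10.]
96 113 [-72. -20.] [74. 10.]
104 156 [-74. -16.] [75. 10.]
112 42 [-70. -16.] [73.  7.]
120 26 [-55. -13.] [56. -3.]
128 41 [-56. -14.] [57.  6.]
136 41 [-57. -13.] [57.  8.]
144 44 [-56. -13.] [57.  9.]
152 19 [-47. -12.] [53.  8.]
160 2 [-44.  -7.] [-44.   1.]
top 365
8 1 [ 26. -24.] [ 26. -24.]
16 5 [ 27. -23.] [ 34. -10.]
24 16 [ 19. -30.] [36.  9.]
32 12 [ 21. -29.] [36. 12.]
40 8 [ 29. -20.] [36.  8.]
48 30 [ 34. -11.] [65. 12.]
56 131 [ 34. -12.] [67. 15.]
64 21 [ 37. -11.] [68. 12.]
72 16 [ 51. -11.] [69. 13.]
80 22 [ 29. -16.] [70. 18.]
88 37 [ 32. -16.] [70. 18.]
96 31 [ 30. -12.] [72. 18.]
104 28 [ 43. -12.] [73. 12.]
112 7 [ 43. -12.] [54. 14.]
```

Run:
```python
import cv2,numpy as np
a=cv2.imread("pics/side1.png");b=cv2.imread("pics/top1.png")
cv2.imwrite("pics/c1.png",np.hstack([cv2.resize(np.clip(a[60:300,180:420]*1.6,0,255).astype('uint8'),(400,400)),cv2.resize(np.clip(b[140:380,140:380]*1.6,0,255).astype('uint8'),(400,400))]))
```

```text
(no output)
```

View pics/c1.png

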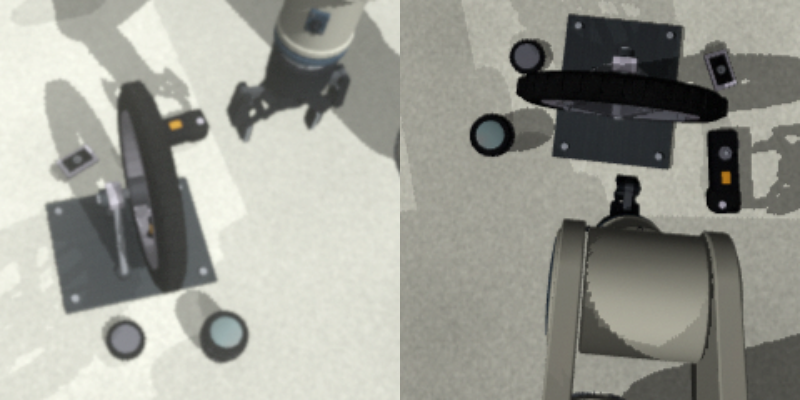

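```bash
python3 -m creep '100 0 0 -4 0; 100 1 0 -8 0; 100 3 0 -12 0; 100 6 0 -16 0; 100 10 0 -19 0; 100 14 0 -22 0; 100 18 0 -24 0; 100 22 0 -25 0; 100 26 0 -25 0; 100 30 0 -25 0; 100 34 0 -25 0; 100 38 0 -25 0; 100 42 0 -25 0; 100 46 0 -25 0; 100 50 0 -25 0; 100 54 0 -25 0; 100 58 0 -25 0; 100 62 0 -25 0; 100 65 0 -25 0; 100 65 0 -25 0'; python3 -c "
from rig import *;s=sense();print(s['qpos'].round(3),s['tcp_rot'],s['qvel'].round(3))"
```

```text
clock: 3.9
eef_pos: [947.0, -71.6, 612.9]
tcp_rot: [3.141, -0.04, -0.086]
contact_force: [-1.2, -1.4, -0.2]
opening: 0.997
[-7.700e-02  1.011e+00  5.800e-02 -1.000e-03  2.032e+00  9.000e-03] [ 3.14101884 -0.04029813 -0.08580324] [-0.005  0.042  0.001 -0.003 -0.049 -0.002]
```

```bash
python3 -m creep '100 5 0 0 0; 100 10 0 0 0; 100 15 0 0 0; 100 20 0 0 0; 100 25 0 0 0; 100 30 0 0 0; 100 35 0 0 0; 100 40 0 0 0'; python3 -c "
from rig import *;s=sense();print(s['qpos'].round(4),s['tcp_rot'],s['qvel'].round(3))"
```

```text
clock: 4.7
eef_pos: [985.9, -76.6, 543.9]
tcp_rot: [3.141, -0.078, -0.086]
contact_force: [-0.7, -0.6, 0.1]
opening: 1.001
[-7.9000e-02  1.0832e+00  5.8200e-02 -8.0000e-04  1.9220e+00  6.5000e-03] [ 3.14134862 -0.07818203 -0.08580294] [-0.003  0.071  0.     0.002 -0.075 -0.002]
```

```bash
python3 -m creep '100 5 0 -2 0; 100 10 0 -4 0; 100 15 0 -6 0; 100 20 0 -8 0; 100 25 0 -10 0; 100 30 0 -12 0; 100 35 0 -14 0; 100 40 0 -16 0; 100 45 0 -18 0; 100 50 0 -20 0; 100 55 0 -22 0; 100 60 0 -24 0'; python3 -c "
from rig import *;s=sense();print(s['qpos'].round(4),s['tcp_rot'],s['qvel'].round(3))"
```

```text
clock: 5.9
eef_pos: [981.4, -78.3, 568.8]
tcp_rot: [3.142, -0.116, -0.086]
contact_force: [-0.0, -0.4, 1.0]
opening: 1.0
[-8.1100e-02  1.0578e+00  5.9100e-02 -6.0000e-04  1.9084e+00  4.5000e-03] [ 3.14155439 -0.11627375 -0.08577612] [-0.002 -0.016 -0.     0.001  0.015 -0.002]
```

```bash
python3 -m creep '100 30 0 -8 0; 100 30 0 -8 0; 100 30 0 -8 0; 100 30 0 -8 0'; python3 -m creep '100 60 0 -16 0; 100 60 0 -16 0;100 60 0 -16 0; 100 60 0 -16 0'
```

```text
clock: 6.3
eef_pos: [988.2, -79.7, 568.2]
tcp_rot: [-3.141, -0.153, -0.086]
contact_force: [-0.2, -0.4, 0.0]
opening: 1.001
clock: 6.7
eef_pos: [992.8, -80.9, 572.9]
tcp_rot: [-3.141, -0.191, -0.086]
contact_force: [-0.7, 0.1, 0.5]
opening: 0.998
```

```bash
for i in 1 ; do python3 -m creep '100 60 0 -20 0; 100 60 0 -20 0'; python3 -m creep '100 60 0 -20 0; 100 60 0 -20 0';python3 -m creep '100 60 0 -20 0; 100 60 0 -20 0; 100 60 0 -20 0';  done; python3 -c "
from rig import *;s=sense();print(s['qpos'].round(4),s['tcp_rot'],s['qvel'].round(3))"
```

```text
clock: 6.9
eef_pos: [994.6, -81.4, 584.6]
tcp_rot: [-3.141, -0.232, -0.086]
contact_force: [0.0, -0.3, 0.5]
opening: 1.001
clock: 7.1
eef_pos: [995.3, -81.8, 599.2]
tcp_rot: [-3.141, -0.273, -0.086]
contact_force: [0.8, 0.2, 0.6]
opening: 0.996
clock: 7.4
eef_pos: [992.0, -82.0, 620.4]
tcp_rot: [-3.141, -0.313, -0.086]
contact_force: [-0.1, -0.6, 0.9]
opening: 0.997
[-8.4000e-02  1.0112e+00  5.8900e-02  2.0000e-04  1.7581e+00  1.8000e-03] [-3.14079902 -0.31331414 -0.08587787] [-0.001 -0.053  0.002 -0.001  0.061 -0.001]
```

```bash
python3 -m creep '100 60 0 -20 0; 100 60 0 -20 0' >/dev/null; python3 -m creep '100 60 0 -20 0; 100 60 0 -20 0'>/dev/null;python3 -m creep '100 60 0 -20 0; 100 60 0 -20 0' >/dev/null; python3 -m creep '100 60 0 -20 0; 100 60 0 -20 0'>/dev/null;python3 -m creep '100 60 0 -20 0; 100 60 0 -20 0';  python3 -c "
from rig import *;s=sense();print(s['qpos'].round(4),s['tcp_rot'],s['qvel'].round(3))"
```

```text
clock: 8.4
eef_pos: [972.3, -81.6, 723.2]
tcp_rot: [-3.14, -0.519, -0.086]
contact_force: [0.1, 0.5, -1.0]
opening: 0.999
[-8.5400e-02  9.1460e-01  5.8800e-02  1.0000e-03  1.6495e+00  7.0000e-04] [-3.14020259 -0.51868329 -0.08615268] [-0.    -0.103 -0.    -0.     0.096 -0.002]
```

```bash
python3 -m creep '100 60 0 -10 0; 100 60 0 -10 0' >/dev/null; python3 -m creep '100 60 0 -10 0; 100 60 0 -10 0'>/dev/null;python3 -m creep '100 60 0 0 0; 100 60 0 0 0' >/dev/null; python3 -m creep '100 60 0 0 0; 100 60 0 0 0'>/dev/null;python3 -m creep '100 60 0 0 0; 100 60 0 0 0';  python3 -c "
from rig import *;s=sense();print(s['qpos'].round(4),s['tcp_rot'],s['qvel'].round(3))"
```

```text
clock: 9.4
eef_pos: [981.9, -83.2, 768.7]
tcp_rot: [-3.14, -0.717, -0.087]
contact_force: [0.0, -0.1, -0.2]
opening: 0.998
[-0.0864  0.8848  0.0592  0.0018  1.481   0.    ] [-3.13962931 -0.71654527 -0.08661701] [-0.002 -0.031 -0.001  0.     0.016 -0.   ]
```

```bash
cat >> h.py <<'E'
from rig import sense
from scipy.spatial.transform import Rotation as Rt
def rot(s): return Rt.from_euler('xyz',s["tcp_rot"]).as_matrix()
def shift(T,L=173.4):
    "tool shift (cm) putting the tip at wheel coords T"
    s=sense(); R=rot(s); w=W+T[0]*EX+T[1]*EY+T[2]*EZ
    return (R.T@(w-L*R[:,2]-s["eef_pos"])/10).round(2)
def tip(L=173.4):
    s=sense(); R=rot(s); return towheel(s["eef_pos"]+L*R[:,2]).round(1)
def Tof(phi,R=55,ex=0,x=-23):
    f=np.radians(phi); d=7+11*abs(np.cos(f))+12*np.sin(abs(f))+ex if phi>0 else 7+11*np.cos(f)+14*np.sin(-f)+ex
    er=np.array([-np.sin(f),np.cos(f)]);et=np.array([-np.cos(f),-np.sin(f)]); C=R*er-d*et
    return np.array([x,C[0],C[1]-10])
E
python3 - <<'E'
from h import *
print(rot(sense()).round(3),tip())
a=shift([-210,9,480]);b=shift([-150,9,52]);print(a,b); print(Tof(20,ex=8))
E
```

```text
[[ 0.751 -0.085  0.654]
 [-0.065 -0.996 -0.055]
 [ 0.657 -0.001 -0.754]] [503.  -20.4 463. ]
[-52.65  -3.06 -48.1 ] [-76.23  -2.99 -11.89]
[-23.           8.85425152  51.75246149]
```

```bash
python3 -m creep '0 -2 0 -2 0; 0 -5 0 -5 0; 0 -8.5 -.3 -8 0; 0 -12 -.5 -11 0; 0 -15.5 -.8 -14.2 0; 0 -19 -1 -17.4 0; 0 -22.5 -1.2 -20.6 0; 0 -26 -1.4 -23.8 0; 0 -29.5 -1.6 -27 0; 0 -33 -1.8 -30.2 0; 0 -36.5 -2 -33.4 0; 0 -40 -2.2 -36.6 0; 0 -43.5 -2.4 -39.8 0; 0 -47 -2.6 -43 0; 0 -50 -2.9 -45.8 0; 0 -52 -3 -47.5 0; 0 -52.6 -3 -48 0; 0 -52.6 -3 -48 0' 30
python3 - <<'E'
from h import *
s=sense();print(s['qpos'].round(3),tip(),shift([-120,9,52]))
E
```

```text
clock: 11.2
eef_pos: [273.9, 7.4, 785.8]
tcp_rot: [-3.139, -0.718, -0.086]
contact_force: [0.9, 0.3, 0.2]
opening: 0.004
[ 0.092 -0.582  1.74  -0.12   1.275  0.17 ] [-210.     8.4  480.2] [-21.39   0.04  38.17]
```

```bash
python3 -m creep '0 -1 0 2 0; 0 -3 0 5.5 0; 0 -5.3 0 9.5 0; 0 -7.6 0 13.5 0; 0 -9.8 0 17.5 0; 0 -12 0 21.5 0; 0 -14.3 0 25.5 0; 0 -16.5 0 29.5 0; 0 -18.8 0 33.5 0; 0 -20.4 0 36.5 0; 0 -21.4 0 38 0; 0 -21.4 0 38 0'
python3 - <<'E'
from h import *
from rig import *
s=sense();print(s['qpos'].round(3),tip(),shift([-45,9,52]),shift([-23,9,52]))
for n in("side","top"):
    p,d=grab_frame(n); cv2.imwrite(f"pics/{n}2.png",p); np.save(f"/tmp/{n}2.npy",d)
    c=towheel(cloud(n,d)); m=(d>0)&(c[...,0]<-95)&(abs(c[...,1]-9)<40)&(c[...,2]<90)&(c[...,2]>20)
    q=c[m]; print(n,len(q))
    if len(q): 
        for z in range(30,90,6):
            k=q[(q[:,2]>=z)&(q[:,2]<z+6)]
            if len(k): print(z,len(k),k[:,:2].min(0).round(),k[:,:2].max(0).round())
    pp=proj(n,W-120*EX+9*EY+52*EZ);print("tip px",pp)
    u,v=pp[0].astype(int); x0=max(0,u-70);y0=max(0,v-70)
    cv2.imwrite(f"pics/{n}2c.png",cv2.resize(np.clip(p[y0:y0+140,x0:x0+140]*2.,0,255).astype('uint8'),(560,560),interpolation=cv2.INTER_CUBIC))
E
```

```text
clock: 12.4
eef_pos: [362.1, 0.2, 355.4]
tcp_rot: [-3.141, -0.71, -0.085]
contact_force: [0.4, -0.8, -0.4]
opening: 0.001
[ 0.032 -0.136  2.436 -0.513  0.155  0.597] [-122.6    8.8   48.8] [ 6.09 -0.01  4.82] [ 7.76 -0.    6.25]
side 1294
30 80 [-571.  -31.] [-518.   49.]
36 118 [-576.  -31.] [-517.   49.]
42 92 [-575.  -30.] [-519.   49.]
48 95 [-569.  -29.] [-117.   48.]
54 100 [-567.  -29.] [-118.   45.]
60 107 [-562.  -29.] [-118.   42.]
66 130 [-556.  -30.] [-119.   40.]
72 156 [-552.  -30.] [-123.   38.]
78 173 [-549.  -31.] [-130.   41.]
84 127 [-545.  -29.] [-134.   48.]
tip px [[322.47604894 154.38290963]]
top 73
54 7 [-124.   -2.] [-118.   17.]
60 16 [-128.   -3.] [-119.   18.]
66 22 [-132.   -3.] [-119.   17.]
72 17 [-132.   -3.] [-123.   13.]
78 11 [-133.    2.] [-129.   13.]
tip px [[262.84902117 249.47589629]]
```

View pics/side2c.png

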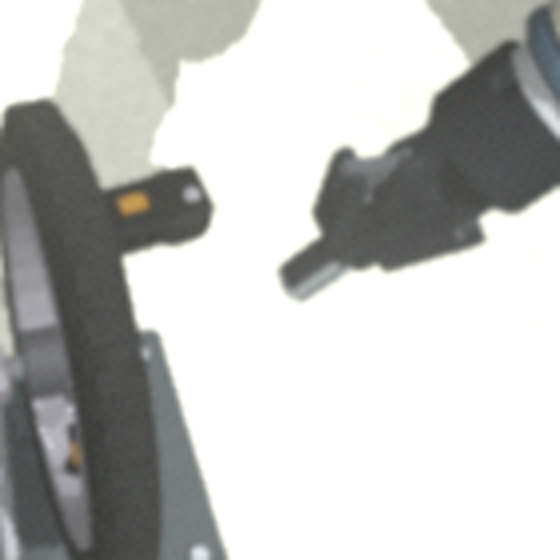

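View pics/top2c.png

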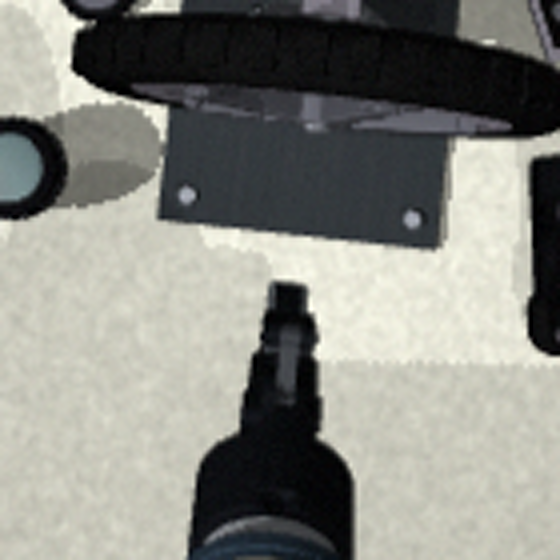

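```bash
python3 - <<'E'
from h import *
d=np.load("/tmp/side2.npy"); c=towheel(cloud("side",d)); 
q=c[(d>0)&(c[...,0]<-90)&(c[...,0]>-300)&(c[...,2]<260)&(c[...,2]>30)&(abs(c[...,1]-9)<50)]
for z in range(40,230,8):
    k=q[(q[:,2]>=z)&(q[:,2]<z+8)]
    if len(k): print(z,len(k),k[:,:2].min(0).round(),k[:,:2].max(0).round(), (k[:,0].max()+122.6).round())
E
python3 -m creep '0 1 0 1 0; 0 2.5 0 2 0; 0 4 0 3.2 0; 0 5.2 0 4.2 0; 0 6.1 0 4.8 0; 0 6.1 0 4.8 0'
python3 - <<'E'
from h import *
s=sense();print(s['qpos'].round(3),tip(),shift([-20,9,52]))
E
```

```text
48 16 [-145.    2.] [-117.   22.] 5.0
56 32 [-139.    3.] [-118.   22.] 4.0
64 69 [-219.    3.] [-119.   25.] 4.0
72 113 [-226.    4.] [-123.   24.] -1.0
80 106 [-227.    1.] [-131.   25.] -9.0
88 43 [-223.   13.] [-137.   28.] -15.0
96 50 [-215.   15.] [-131.   28.] -8.0
104 127 [-222.   -1.] [-129.   30.] -6.0
112 85 [-218.    0.] [-130.   30.] -7.0
120 96 [-210.   -1.] [-130.   30.] -7.0
128 103 [-204.   -1.] [-130.   30.] -7.0
136 99 [-224.   -3.] [-130.   46.] -8.0
144 100 [-227.   -1.] [-131.   48.] -8.0
152 227 [-232.   -1.] [-131.   48.] -8.0
160 137 [-257.  -14.] [-167.   49.] -44.0
168 198 [-248.  -16.] [-173.   48.] -51.0
176 209 [-264.  -27.] [-182.   48.] -59.0
184 230 [-264.  -24.] [-189.   51.] -66.0
192 254 [-272.  -21.] [-193.   51.] -70.0
200 205 [-276.  -11.] [-205.   52.] -82.0
208 143 [-283.  -24.] [-215.   50.] -93.0
216 249 [-283.  -22.] [-215.   50.] -92.0
224 253 [-287.  -22.] [-218.   54.] -95.0
clock: 13.1
eef_pos: [441.6, -6.3, 363.2]
tcp_rot: [-3.14, -0.717, -0.086]
contact_force: [-0.4, -0.2, 0.0]
opening: 0.003
[ 4.000e-03 -1.000e-03  2.296e+00 -4.170e-01  1.430e-01  4.820e-01] [-41.9   9.2  57.6] [1.28 0.03 1.86]
```

```bash
python3 -m creep '0 .4 0 .6 0; 0 .8 0 1.2 0; 0 1.1 0 1.6 0; 0 1.3 0 1.8 0; 0 1.3 0 1.9 0; 0 1.3 0 1.9 0'
python3 - <<'E'
from h import *
from rig import *
s=sense();print(s['qpos'].round(3),s['contact_force'],tip(),tip(163))
for n in("side","top"):
    p,d=grab_frame(n); np.save(f"/tmp/{n}3.npy",d)
    u,v=(275,160) if n=="side" else (265,200)
    cv2.imwrite(f"pics/{n}3c.png",cv2.resize(np.clip(p[v-70:v+70,u-70:u+70]*2.,0,255).astype('uint8'),(560,560),interpolation=cv2.INTER_CUBIC))
for phi in range(15,70,10): print(phi,Tof(phi,x=-20).round(1),shift(Tof(phi,x=-20)))
E
```

```text
clock: 13.7
eef_pos: [463.7, -8.2, 357.2]
tcp_rot: [-3.14, -0.717, -0.087]
contact_force: [0.1, -0.0, 1.2]
opening: 0.003
[-1.000e-03  4.800e-02  2.263e+00 -4.410e-01  1.270e-01  5.020e-01] [ 0.10477253 -0.00428901  1.17656543] [-19.8   9.3  51.5] [-26.6   9.2  59.4]
15 [-20.    5.8  48.5] [-0.22  0.35  0.23]
25 [-20.   -3.3  49.2] [-0.18  1.25  0.18]
35 [-20.  -12.8  48.2] [-0.24  2.21  0.25]
45 [-20.  -22.4  45.3] [-0.43  3.17  0.46]
55 [-20.  -31.8  40.5] [-0.75  4.11  0.83]
65 [-20.  -40.3  33.7] [-1.2   4.96  1.34]
```

View pics/side3c.png

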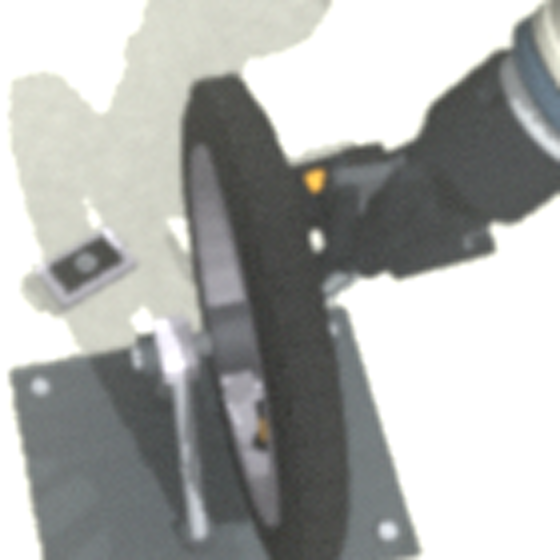

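View pics/top3c.png

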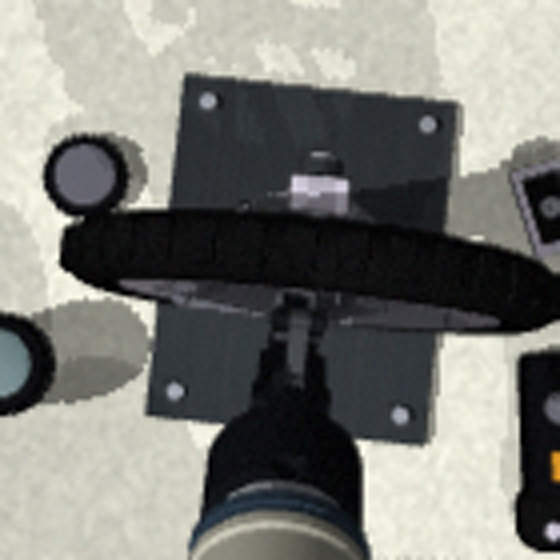

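```bash
python3 -m creep '0 -.1 .15 .1 0; 0 -.2 .35 .2 0; 0 -.2 .6 .2 0; 0 -.2 .9 .2 0; 0 -.2 1.25 .2 0; 0 -.2 1.6 .2 0; 0 -.2 1.9 .2 0; 0 -.25 2.2 .25 0'
python3 - <<'E'
from h import *
from rig import *
s=sense();print(s['qpos'].round(3),s['contact_force'],tip())
p,d=grab_frame("side"); np.save("/tmp/side4.npy",d)
cv2.imwrite("pics/side4c.png",cv2.resize(np.clip(p[90:240,235:305]*2.5,0,255).astype('uint8'),(280,600),interpolation=cv2.INTER_CUBIC))
E
```

```text
clock: 14.6
eef_pos: [461.2, -30.2, 353.6]
tcp_rot: [-3.14, -0.717, -0.086]
contact_force: [-0.5, 2.3, -1.0]
opening: 0.003
[-0.064  0.052  2.27  -0.125  0.104  0.141] [-0.47591197  2.33794154 -0.95756561] [-20.4 -12.8  47.9]
```

View pics/side4c.png

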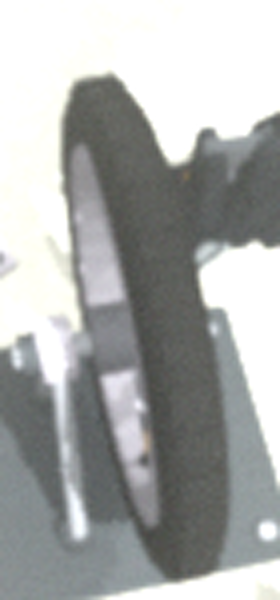

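```bash
python3 -m creep '0 0 .3 0 0; 0 -.1 .6 .1 0; 0 -.2 1 .2 0; 0 -.3 1.3 .3 0; 0 -.4 1.6 .45 0; 0 -.5 1.9 .6 0; 0 -.65 2.2 .75 0; 0 -.8 2.5 .9 0; 0 -.95 2.75 1.1 0; 0 -.95 2.75 1.1 0'
python3 - <<'E'
from h import *
from rig import *
s=sense();print(s['qpos'].round(3),s['contact_force'],tip())
p,d=grab_frame("side"); np.save("/tmp/side5.npy",d); c=towheel(cloud("side",d))
cv2.imwrite("pics/side5c.png",cv2.resize(np.clip(p[90:240,235:305]*2.5,0,255).astype('uint8'),(280,600),interpolation=cv2.INTER_CUBIC))
q=c[(d>0)&(abs(c[...,0])<8)]; r=np.hypot(q[:,1],q[:,2]); q=q[(r<85)&(r>50)]; print(len(q)); print(q.round(0)[:40])
q=c[(d>0)&(c[...,0]<-5)&(c[...,0]>-28)]; r=np.hypot(q[:,1],q[:,2]); q=q[(r<88)&(r>24)]; print("spoke",len(q)); print(np.c_[q,np.degrees(np.arctan2(-q[:,1],q[:,2]))%360].round(0)[:40])
E
```

```text
clock: 15.65
eef_pos: [458.6, -58.0, 338.5]
tcp_rot: [-3.14, -0.716, -0.087]
contact_force: [0.5, -0.1, 0.3]
opening: 0.001
[-0.143  0.083  2.283  0.57   0.072 -0.611] [ 0.45505758 -0.10248635  0.33075181] [-20.7 -40.8  32.7]
2
[[ -5. -60. -57.]
 [ -5. -59. -60.]]
spoke 0
[]
```

View pics/side5c.png

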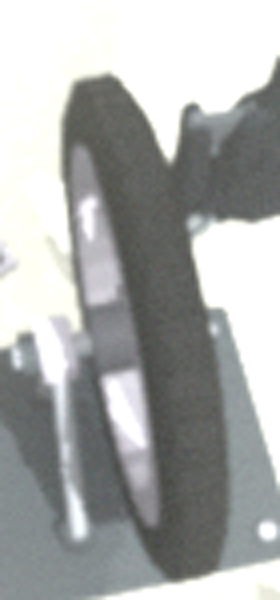

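```bash
python3 -m creep '0 -.1 -.3 -.1 0; 0 -1 -.3 -.9 0; 0 -2 -.3 -1.8 0; 0 -2.7 -.3 -2.3 0; 0 -2.7 -.3 -2.3 0; 0 -2.7 -.3 -2.3 0'
python3 - <<'E'
from h import *
s=sense();print(s['qpos'].round(3),s['contact_force'],tip(),tip(155))
for phi,ex in((-9,10),(-15,10)): T=Tof(phi,ex=ex,x=-55);print(T.round(1),shift(T))
E
```

```text
clock: 16.3
eef_pos: [423.7, -52.0, 338.7]
tcp_rot: [-3.14, -0.717, -0.087]
contact_force: [0.9, -0.5, 0.4]
opening: 0.002
[-0.14   0.024  2.348  0.598  0.065 -0.636] [ 0.9129996  -0.47137007  0.38205646] [-55.8 -37.9  33. ] [-67.9 -38.   46.9]
[-55.   38.3  39.6] [ 0.49 -7.62 -0.43]
[-55.   44.4  35. ] [ 0.19 -8.24 -0.09]
```

Run:
```python
from h import *
from rig import *
for n in("side","top"):
    p,d=grab_frame(n); np.save(f"/tmp/{n}6.npy",d); cv2.imwrite(f"pics/{n}6.png",p)
for f in ("/tmp/top0.npy","/tmp/top6.npy"):
    d=np.load(f); c=towheel(cloud("top",d)); r=np.hypot(c[...,1],c[...,2]); a=np.degrees(np.arctan2(-c[...,1],c[...,2]))%360
    m=(d>0)&(r<88)&(r>26)&(c[...,0]<-5)&(c[...,0]>-32); q=np.c_[c[m],r[m],a[m]]
    h,_=np.histogram(q[:,4],bins=np.arange(0,361,10)); print(f,len(q),dict((i*10,int(k)) for i,k in enumerate(h) if k))
p=cv2.imread("pics/top6.png")
cv2.imwrite("pics/t6.png",cv2.resize(np.clip(p[60:220,190:350]*2.2,0,255).astype('uint8'),(600,600),interpolation=cv2.INTER_CUBIC))
```

```text
/tmp/top0.npy 356 {0: 1, 10: 56, 20: 10, 70: 4, 80: 114, 90: 5, 150: 4, 160: 1, 230: 14, 240: 30, 300: 6, 310: 84, 320: 27}
/tmp/top6.npy 348 {0: 9, 40: 1, 50: 93, 60: 53, 120: 8, 130: 13, 200: 1, 210: 12, 270: 2, 280: 86, 290: 52, 300: 2, 340: 1, 350: 15}
```

View pics/t6.png

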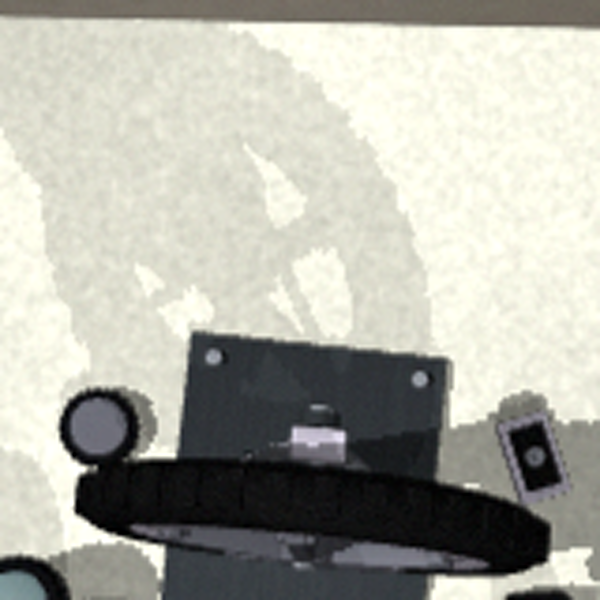

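```bash
cat >> h.py <<'E'
from scipy.optimize import minimize
def spokes(d,fit=True,y0=0.,z0=0.):
    "spoke phase mod 72 (deg, cw from up) from a top depth image"
    c=towheel(cloud("top",d)); m=(d>0)&(c[...,0]<-9)&(c[...,0]>-30); q=c[m]
    r=np.hypot(q[:,1],q[:,2]); q=q[(r<88)&(r>28)]
    def cost(p):
        y=q[:,1]-p[1]; z=q[:,2]-p[2]; ph=np.radians(p[0]); b=np.full(len(q),1e9)
        for k in range(5):
            f=ph+k*2*np.pi/5; rad=-y*np.sin(f)+z*np.cos(f); per=-y*np.cos(f)-z*np.sin(f)
            e=np.maximum(abs(per)-7,0); e[rad<0]=1e3; b=np.minimum(b,e)
        return np.mean(np.minimum(b,8)**2)+0.02*((p[1]-y0)**2+(p[2]-z0)**2)+1e-4*np.mean(b>7)
    best=min((minimize(cost,[a,y0,z0],method="Nelder-Mead") for a in range(0,72,6)),key=lambda r:r.fun)
    return best.x[0]%72,best.x[1:],best.fun,len(q)
E
python3 - <<'E'
from h import *
print(spokes(np.load("/tmp/top0.npy")),spokes(np.load("/tmp/top6.npy")))
E
```

```text
(np.float64(20.85576452316488), array([-0.58370617,  2.49995329]), np.float64(0.2833423612769462), 344) (np.float64(66.0175871748759), array([-1.00015531,  2.37871662]), np.float64(0.28217407609506634), 334)
```

```bash
python3 - <<'E'
from h import *
T=Tof(-6,ex=10,x=-55);print(T.round(1),shift(T))
E
python3 -m creep '0 .1 -.6 0 0; 0 .1 -1.4 -.1 0; 0 .2 -2.3 -.1 0; 0 .3 -3.2 -.2 0; 0 .4 -4.1 -.3 0; 0 .5 -5 -.4 0; 0 .6 -6 -.5 0; 0 .6 -6.8 -.55 0; 0 .65 -7.3 -.6 0; 0 .65 -7.3 -.6 0'
python3 - <<'E'
from h import *
s=sense();print(s['qpos'].round(3),s['contact_force'],tip())
T=Tof(-6,ex=10,x=-20);print(T.round(1),shift(T))
E
```

```text
[-55.   35.   41.6] [ 0.59 -7.29 -0.61]
clock: 17.4
eef_pos: [431.8, 21.2, 347.8]
tcp_rot: [-3.14, -0.718, -0.086]
contact_force: [0.2, 0.7, -0.2]
opening: 0.001
[ 0.09   0.016  2.327 -0.912  0.144  1.04 ] [ 0.17351708  0.69646513 -0.20315978] [-53.9  35.9  42.2]
[-20.   35.   41.6] [2.52 0.1  2.28]
```

```bash
python3 -m creep '0 .6 0 .5 0; 0 1.2 0 1 0; 0 1.8 0 1.6 0; 0 2.3 0 2 0; 0 2.5 .1 2.2 0; 0 2.5 .1 2.2 0'
python3 - <<'E'
from h import *
s=sense();print(s['qpos'].round(3),s['contact_force'],tip())
for phi in(-6,5,15,25,35,45,55,67): T=Tof(phi if phi else .1,x=-20);print(phi,T.round(1),shift(T))
E
```

```text
clock: 18.0
eef_pos: [465.3, 17.1, 347.5]
tcp_rot: [-3.14, -0.718, -0.086]
contact_force: [-0.1, 0.9, 0.0]
opening: -0.001
[ 0.07   0.071  2.268 -0.841  0.136  0.955] [-0.05811646  0.85796382  0.01466957] [-20.3  34.7  41.9]
-6 [-20.   25.   42.7] [ 0.07  0.96 -0.04]
5 [-20.   14.1  46.4] [ 0.32  2.05 -0.33]
15 [-20.    5.8  48.5] [ 0.46  2.89 -0.49]
25 [-20.   -3.3  49.2] [ 0.5   3.79 -0.54]
35 [-20.  -12.8  48.2] [ 0.44  4.74 -0.47]
45 [-20.  -22.4  45.3] [ 0.25  5.71 -0.25]
55 [-20.  -31.8  40.5] [-0.07  6.64  0.11]
67 [-20.  -41.9  32.1] [-0.63  7.66  0.74]
```

```bash
python3 -m creep '0 0 .3 0 0; 0 .05 .7 0 0; 0 .1 1.1 -.1 0; 0 .2 1.5 -.2 0; 0 .3 1.9 -.3 0; 0 .4 2.3 -.4 0; 0 .45 2.7 -.45 0; 0 .5 3.1 -.5 0; 0 .5 3.5 -.5 0; 0 .5 3.9 -.5 0; 0 .5 4.3 -.5 0; 0 .45 4.7 -.45 0; 0 .4 5.1 -.4 0; 0 .3 5.5 -.3 0; 0 .2 5.9 -.2 0; 0 .05 6.3 0 0; 0 -.1 6.7 .1 0; 0 -.3 7.05 .35 0; 0 -.5 7.4 .6 0; 0 -.6 7.65 .75 0'
python3 - <<'E'
from h import *
from rig import *
s=sense();print(s['qpos'].round(3),s['contact_force'],tip())
p,d=grab_frame("top");np.save("/tmp/top7.npy",d);print(spokes(d))
E
```

```text
clock: 20.0
eef_pos: [458.6, -59.0, 337.4]
tcp_rot: [-3.139, -0.716, -0.087]
contact_force: [-0.9, 2.9, 0.9]
opening: 0.001
[-0.146  0.085  2.284  0.634  0.07  -0.678] [-0.88536684  2.90457842  0.91779998] [-20.5 -41.7  31.6]
(np.float64(65.53101272922439), array([-0.26718241,  3.56984374]), np.float64(7.475154911769804), 315)
```

```bash
python3 -m creep '0 -.1 -.3 -.1 0; 0 -1 -.3 -.9 0; 0 -2 -.3 -1.8 0; 0 -2.7 -.3 -2.3 0; 0 -2.7 -.3 -2.3 0; 0 -2.7 -.3 -2.3 0'
python3 - <<'E'
from h import *
from rig import *
s=sense();print(s['qpos'].round(3),s['contact_force'],tip())
p,d=grab_frame("top");np.save("/tmp/top8.npy",d);ph=spokes(d);print(ph)
T=Tof(ph[0]-72,ex=10,x=-55);print(T.round(1),shift(T))
E
```

```text
clock: 20.65
eef_pos: [423.7, -53.2, 337.1]
tcp_rot: [-3.14, -0.717, -0.086]
contact_force: [-0.3, -0.8, -1.1]
opening: 0.0
[-0.144  0.028  2.349  0.685  0.063 -0.728] [-0.33918044 -0.78640649 -1.11600419] [-55.7 -39.   31.4]
(np.float64(66.86091482262003), array([-1.52401251,  2.57556304]), np.float64(0.4183363074275852), 332)
[-55.   34.   42.2] [ 0.74 -7.31 -0.76]
```

Run:
```python
from h import *
T=Tof(-5,R=45,ex=7,x=-55);print(T.round(1),shift(T))
T=Tof(-5,R=45,ex=7,x=-21);print(T.round(1),shift(T))
```

```text
[-55.   30.   32.5] [ 0.11 -6.9  -0.04]
[-21.   30.   32.5] [ 2.67 -6.9   2.2 ]
```

```bash
python3 -m creep '0 0 -.6 0 0; 0 0 -1.4 0 0; 0 0 -2.3 0 0; 0 0 -3.2 0 0; 0 0 -4.1 0 0; 0 .1 -5 0 0; 0 .1 -6 0 0; 0 .1 -6.6 0 0; 0 .1 -6.9 0 0; 0 .1 -6.9 0 0; 0 .1 -6.9 0 0'
python3 - <<'E'
from h import *
s=sense();print(s['qpos'].round(3),s['contact_force'],tip())
T=Tof(-5,R=45,ex=7,x=-21);print(T.round(1),shift(T))
E
```

```text
clock: 21.8
eef_pos: [430.8, 15.5, 337.9]
tcp_rot: [-3.14, -0.717, -0.084]
contact_force: [-0.4, -0.7, 0.2]
opening: -0.004
[ 0.072  0.035  2.339 -1.06   0.117  1.176] [-0.37047191 -0.69284125  0.17407591] [-54.6  30.2  32.1]
[-21.   30.   32.5] [2.56 0.03 2.18]
```

```bash
python3 -m creep '0 .6 0 .5 0; 0 1.2 0 1 0; 0 1.8 0 1.5 0; 0 2.3 0 2 0; 0 2.55 0 2.2 0; 0 2.55 0 2.2 0'
python3 - <<'E'
from h import *
s=sense();print(s['qpos'].round(3),s['contact_force'],tip())
for phi in(-5,5,15,25,30,33,36): T=Tof(phi if phi else .1,R=45,x=-21);print(phi,T.round(1),shift(T))
E
```

```text
clock: 22.4
eef_pos: [464.9, 12.6, 338.0]
tcp_rot: [-3.14, -0.717, -0.085]
contact_force: [-0.5, -1.0, 1.0]
opening: -0.001
[ 0.057  0.09   2.277 -0.972  0.111  1.077] [-0.53304722 -1.02222139  1.02483794] [-20.5  30.2  32.2]
-5 [-21.   23.   33.2] [ 0.02  0.71 -0.11]
5 [-21.   15.   36.5] [ 0.24  1.52 -0.36]
15 [-21.    8.4  38.8] [ 0.39  2.18 -0.54]
25 [-21.    1.   40.1] [ 0.47  2.92 -0.64]
30 [-21.   -3.   40.2] [ 0.48  3.32 -0.65]
33 [-21.   -5.4  40.1] [ 0.48  3.56 -0.64]
36 [-21.   -7.9  39.9] [ 0.46  3.8  -0.63]
```

```bash
python3 -m creep '0 0 .2 0 0; 0 0 .45 0 0; 0 .05 .7 -.1 0; 0 .1 .95 -.2 0; 0 .2 1.2 -.25 0; 0 .25 1.5 -.35 0; 0 .3 1.8 -.45 0; 0 .4 2.1 -.5 0; 0 .4 2.4 -.6 0; 0 .45 2.65 -.6 0; 0 .45 2.9 -.6 0; 0 .5 3.1 -.6 0; 0 .5 3.2 -.6 0; 0 .5 3.3 -.65 0; 0 .5 3.3 -.65 0; 0 .5 3.3 -.65 0'
python3 - <<'E'
from h import *
from rig import *
s=sense();print(s['qpos'].round(3),s['contact_force'],tip())
p,d=grab_frame("top");np.save("/tmp/top9.npy",d)
c=towheel(cloud("top",d))
# drop finger/arm points: keep left/right/lower spokes only
d2=d.copy(); d2[(abs(c[...,1]+3)<16)&(c[...,2]>20)]=0
print(spokes(d2,y0=-1,z0=2.5))
p2,ds=grab_frame("side"); cs=towheel(cloud("side",ds))
cv2.imwrite("pics/s9.png",cv2.resize(np.clip(p2[90:240,235:305]*2.5,0,255).astype('uint8'),(280,600),interpolation=cv2.INTER_CUBIC))
cv2.imwrite("pics/t9.png",cv2.resize(np.clip(p[130:270,190:350]*2.2,0,255).astype('uint8'),(640,560),interpolation=cv2.INTER_CUBIC))
E
```

```text
clock: 24.0
eef_pos: [461.4, -20.3, 346.1]
tcp_rot: [-3.141, -0.716, -0.085]
contact_force: [-1.4, 2.3, 0.4]
opening: -0.001
[-0.036  0.067  2.277 -0.363  0.088  0.399] [-1.44496207  2.31761419  0.38607433] [-21.   -2.9  40.3]
(np.float64(26.645854221750042), array([-1.00955346,  4.29216427]), np.float64(0.2077051734902772), 314)
```

View pics/s9.png

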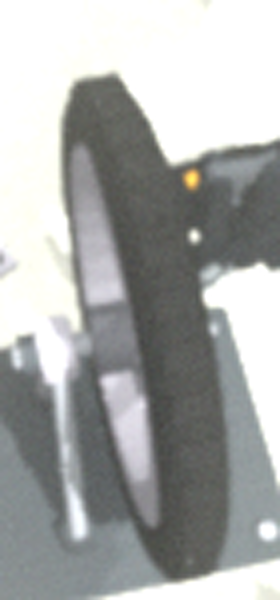

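View pics/t9.png

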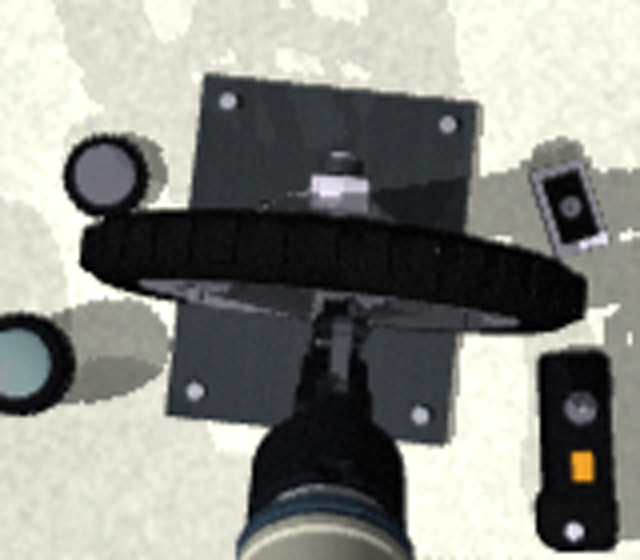

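```bash
python3 -m creep '0 0 .1 0 0; 0 0 .2 0 0; 0 0 .3 0 0; 0 0 .4 0 0; 0 0 .5 0 0; 0 0 .57 0 0; 0 0 .63 0 0; 0 0 .63 0 0; 0 0 .63 0 0'
python3 - <<'E'
from h import *
from rig import *
s=sense();print(s['contact_force'],tip())
p,d=grab_frame("top");c=towheel(cloud("top",d))
d2=d.copy(); d2[(abs(c[...,1]+9)<16)&(c[...,2]>20)]=0
print(spokes(d2,y0=-1,z0=2.5))
E
```

```text
clock: 25.0
eef_pos: [461.0, -26.6, 346.1]
tcp_rot: [-3.141, -0.716, -0.085]
contact_force: [-0.6, 1.8, -0.4]
opening: 0.0
[-0.55457635  1.76915227 -0.354604  ] [-20.9  -9.3  40.3]
(np.float64(34.77931608381178), array([-1.25836722,  4.01246871]), np.float64(0.10814105938318805), 288)
```

Phase about 35° (36° wanted). I ease the finger off to the left, draw it out and measure again unobstructed.

```bash
python3 -m creep '0 0 0 0 0; 0 0 -.3 0 0; 0 -.3 -.3 -.25 0; 0 -1 -.3 -.9 0; 0 -2 -.3 -1.8 0; 0 -3.5 -.3 -3 0; 0 -5 -.3 -4.4 0; 0 -6.5 -.3 -5.7 0; 0 -6.5 -.3 -5.7 0; 0 -6.5 -.3 -5.7 0'
python3 - <<'E'
from h import *
from rig import *
s=sense();print(s['qpos'].round(3),s['contact_force'],tip())
p,d=grab_frame("top");np.save("/tmp/top10.npy",d);print(spokes(d),spokes(d,y0=-.8,z0=2.45))
p2,ds=grab_frame("side"); np.save("/tmp/side10.npy",ds)
cv2.imwrite("pics/s10.png",cv2.resize(np.clip(p2[90:290,190:350]*2.,0,255).astype('uint8'),(480,600),interpolation=cv2.INTER_CUBIC))
cv2.imwrite("pics/t10.png",cv2.resize(np.clip(p[60:280,175:375]*2.2,0,255).astype('uint8'),(540,594),interpolation=cv2.INTER_CUBIC))
E
```

```text
clock: 26.05
eef_pos: [374.8, -16.4, 346.8]
tcp_rot: [-3.14, -0.718, -0.085]
contact_force: [-0.2, 0.3, 0.1]
opening: -0.0
[-0.033 -0.09   2.429 -0.37   0.092  0.408] [-0.15989397  0.26749239  0.0788609 ] [-107.5   -6.5   41.1]
(np.float64(34.184384371401606), array([-1.11336956,  3.4873166 ]), np.float64(0.4560280967320086), 346) (np.float64(34.24879553274198), array([-1.44235163,  4.31996032]), np.float64(0.16646946891671555), 346)
```

View pics/s10.png

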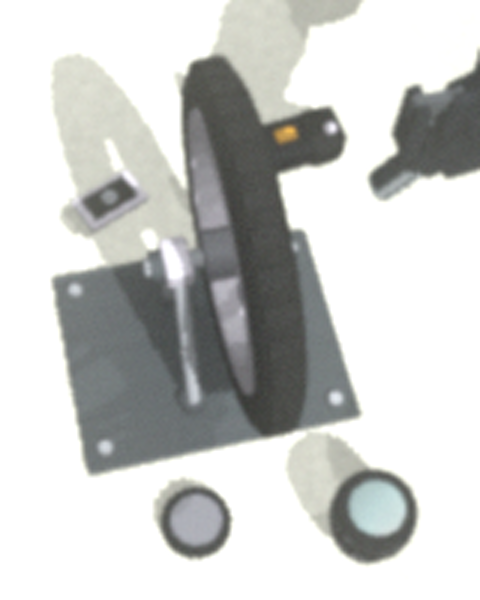

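View pics/t10.png

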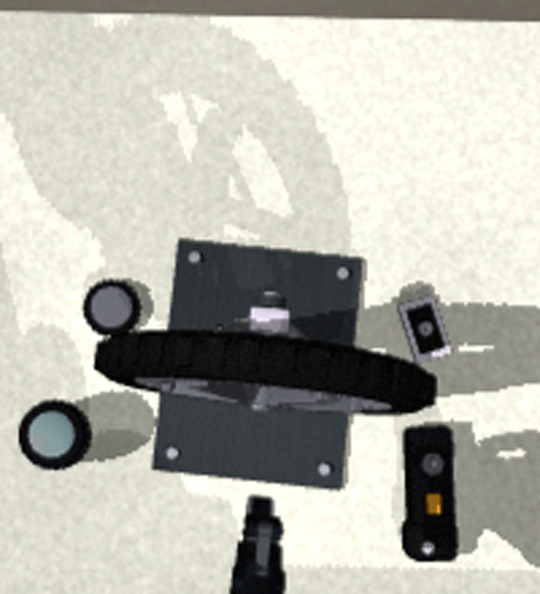

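Run:
```python
import cv2
p=cv2.imread("pics/t10.png")[50:270,100:370]
cv2.imwrite("pics/t10s.png",cv2.resize(p,None,fx=2.6,fy=2.6,interpolation=cv2.INTER_CUBIC))
```

```text
(no output)
```

View pics/t10s.png

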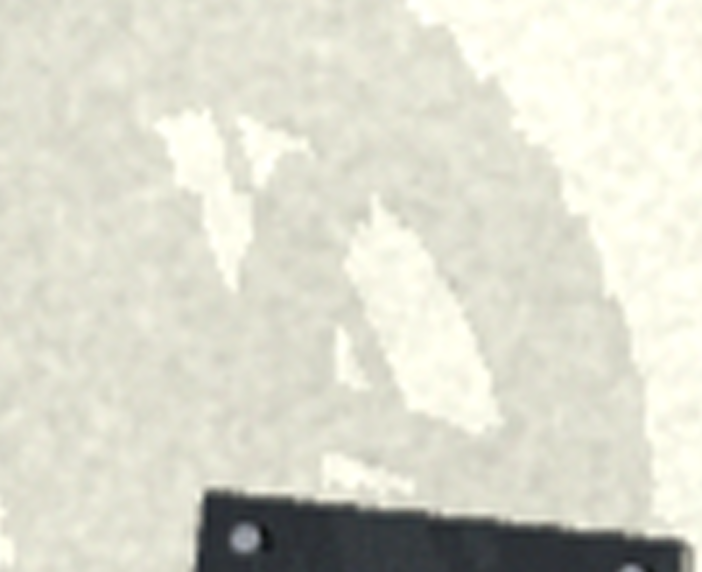

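The shadow shows the valve stub at crop pixel (225,150), inside the top gap between two spokes. That fits the measured spoke phase. The arm is clear of everything, so I'm handing in.

```bash
python3 -c "
from rig import *
print(sense()['clock'],sense()['contact_force']); print(sign_off())"
```

```text
26.15 [ 0.23206015 -0.60229492  0.27618541]
the job is handed in; nothing more can be done
None
```

I turned the wheel clockwise about 157° in three pushes, using the shut fingertips on three spokes in turn and drawing them out in front of the wheel between pushes. Then I backed clear and handed the job in at 26.2 s; no verdict came back.

**Tool tilt:** Moves only allow turning about the tool's own axis. So I first asked for out-of-reach poses until the arm had tilted the tool about 41° forward. Pointing straight down, the knuckles would have hit the tyre. While stretched, the elbow sat at its range limit (0.058–0.059 rad read against a stated 0.06).

**Last checks:**
- **Valve:** The top camera's depth puts the spokes at 34.2° (36° would be exact), so the valve is about 2° short of straight up; the limit is 7°. I could not see the valve itself at the end, but its shadow shows in the top gap.
- **Wheel at rest:** The wheel's speed was never measured directly. The readings before and after I drew the fingers out (34.8° and 34.2°) agree within the noise.
- **Forces:** The wrist read about 2–3 N in the readings taken while pushing, and noise level (under 1 N) at the end.
- **Stand and camera gear:** They look unmoved in the final pictures, but I did not measure their positions again.

**Disagreements:** The two cameras placed the stand about 4–5 mm apart from their depth readings, and about 9 mm apart from the corner pixels. The spoke fit put the hub 2–4 mm higher than my estimate. The margins I used covered both.

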